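# Press a bearing home with the bench screw press

### The arm

A 7-joint arm with a two-finger parallel gripper is mounted at the origin on a cart in front of the work surface, level with it; the furniture and walls round the work are solid. World frame = base frame: x ahead of the robot, y to its left, z up, the work surface at z = 0. Lengths are in m, angles in degrees, forces in N, time in s.
With the tool pointing down it reaches from about 0.425 to 1.025 m from the base axis. Payload 9.4 kg.
Tool frame: the origin (TCP) lies at the very end of the fingers, on their centre line; the grasp point (between the pads) lies 19 mm behind it; z points along the fingers, y is the line along which they close (so a half turn about z gives the same grasp; the last joint's range is limited). The gripper opens to 85 mm and grips with 20 to 120 N. Pads are 22 mm wide; open, the fingers measure 114 mm over their backs; the gripper's body (76 mm by 85 mm) begins 54 mm behind the grasp point. The pads swing forward as they close: fully open they stand 13 mm farther back than shut.
Start: joints at [64.532, 34.337, -0.143, 91.639, 0.103, 54.024, -4.572], TCP at [0.261, -0.677, 0.231] pointing down, gripper open.
Joint ranges: [-147.43, 147.43], [-19.82, 112.94], [-74.19, 73.91], [6.32, 146.72], [-59.91, 239.91], [6.04, 106.73], [-150.56, 150.56]. Speed limits (degrees/s): [127.2, 127.2, 172.46, 172.46, 180, 180, 180].

### API

Orientations are given as a 3x3 rotation matrix whose columns are the frame's x, y, z axes.
In Python, from plant import r, eyes gives the robot as it stands (r), with the cameras (eyes).
- The arm moves only by the tool shift_gripper, called after "Request:" as a command line: name --argument value ..., lists and objects as JSON in quotes. Schema: {"type":"object","properties":{"increments":{"type":"array","items":{"type":"array","items":{"type":"array","items":{"type":"number"},"minItems":7,"maxItems":7},"minItems":1,"maxItems":10},"minItems":1,"maxItems":1},"grip_n":{"type":"number"},"only":{"type":"string"},"quiet":{"type":"boolean"},"lines":{"type":"string"}},"required":["increments"],"additionalProperties":false}. increments is a list that holds a single list of rows (three levels of brackets), with 1 to 10 rows, each of 7 numbers: a rotation vector rx, ry, rz in a scale on which 1.0 is 120 degrees, then dx, dy, dz in normalised numbers (1 is 75 cm), then the finger opening in m; each row is the pose to reach, as a shift and turn from the pose commanded when the call began, along the tool's axes at that moment; what a row does not reach only later rows make up. A row lasts 1/8 s, in which the tool goes at most 0.0625 m and 10.7 degrees, less where a joint would pass 70% of its speed; a pose out of reach is approached as far as the arm can. The fingers move at their own pace and stop on an object; grip_n is the grip in N (left out, the last holds). Time passes only in rows, so rows that do not move let the fingers close. The tool returns the time, the measured TCP pose, the force, the opening and the grip force at its end. only (a regular expression) keeps the lines of the reply that match it, lines (a string "A,B") keeps lines A to B, and quiet returns only ok. No shift or turn number may pass 1 either way. Input that does not fit is refused with a message, and nothing moves.
- r.sense(): the state, without advancing time (a new reading comes with each control period).
- eyes.grab_frame(name): name is "scene" or "top" or "wrist"; returns the picture (420x560x3 uint8, red, green, blue); there is no depth.
- eyes.camera_info(name): a dict with "intrinsics" (3x3 intrinsics, pixels), "T" (4x4, takes a point from camera to world coordinates); the wrist camera has in their place "T_tool_cam" (4x4, takes a point from camera to tool coordinates, whose origin is the TCP and whose axes are the flange's). Camera axes: x right, y down, z forward; pixel columns grow to the right and rows downward; lengths in m; the calibration is good to about 2 mm. A picture is of the moment at which its call begins: read the wrist's pose just before it. camera_info takes no time and is no camera call.
- r.close_job(): hands the job in; it is judged then, once.
The state is a dict: "time": time; "joints": joint angles; "qd": joint speeds; "joint_efforts": joint torques, N m; "ee_pos": TCP position; "orientation": TCP orientation; "contact_force": force on the tool from outside, world axes, zero at the start; "ft_torque": the same for the moment, N m; "opening": finger opening in m; "gripper_force": force on a finger pad.
Only numpy, scipy, OpenCV 4.12 (cv2) and the standard library are available. Lean on these libraries where they do the work, as an engineer would, in place of code of your own. Each camera call takes 0.05 s, during which the arm holds its last target. There are 200 camera calls.

### The job

The bearing still stands proud of the hub in the little bench press. Fit the loose crank fully down onto the square end of the press screw without forcing it, and wind the screw down (clockwise) until the bearing is fully home and the screw goes firm, without straining it. Then take the crank off and stand it upright on the bench, clear of the press, and leave the other things alone.

Things in the scene. Friction and masses are not known exactly. Their poses are not given: they have to be found in the camera images.
- press: grey bench screw press, fixed: base 112 x 160 x 16 mm, columns 63 mm either side along its y, crosshead 46 x 160 mm, 26 mm thick, top 138 mm up (nuts and boss to 153 mm). Origin: centre of the base's underside, on the screw's axis; z up, front -x. A dark steel hub stands fixed on the base: rim 46 mm up, bore 54 mm, shoulder 31 mm up
- screw_end (a point): centre of the top of the press screw's upright square end: 16 mm square, 30 mm long, 2 mm bevel at the top, on a 28 mm round collar. About 193 mm above the bench; it sinks 4 mm a turn as the screw is wound down. The axes are the press's: the angle of the square is not reported, it may stand at any angle. The screw is stiff (0.3 Nm) and does not turn under a light touch
- foot: round steel foot, 44 mm, under the screw; origin: centre of its lower face. Winding clockwise from above lowers it. At the crank's grip this takes about 5 N free, 6 N while the bearing moves, 9.5 N when it is home with 450 N on it (firm: 300 N or more); over 1000 N (15 N at the grip) strains it. Once home, a quarter turn adds about 650 N. Let go, the screw stays, or eases back to 450 N
- bearing: ball bearing, 52 mm, 15 mm thick, moves only along the hub's bore; origin: centre of its underside. At the start it stands 2 to 4 mm proud of the rim; home, it is flush and its origin is 31 mm above the press's. Tight fit: about 125 N moves it, and it stays where it is left
- crank: loose dark steel crank, 0.3 to 0.5 kg, standing on its socket block, 36 x 36 x 34 mm high, with a 17.6 mm square hole right through, sides along x and y. Origin: centre of the block's underside, on the socket's axis; z up. A flat arm 18 mm wide, top 32 mm up, runs along +x to the grip at x = 65 mm. Fully fitted, the block rests on the collar, its underside 30 mm below the screw's end
- grip (a point): middle of the crank's black revolving grip: upright, 23 mm in diameter and 48 mm high (from 33 to 81 mm above the block's underside), turns freely on its pin; axes as the crank's
- jar: small clear jar with a lid, 54 x 58 x 62 mm, bystander; origin under its centre
- tin: squat tin, 73 mm across, 60 mm high, bystander; origin under its centre
- pliers: pliers, 70 x 170 x 14 mm, lying flat, bystander; origin under its centre, long along its y
- carton: small carton, 64 x 112 x 51 mm, bystander; origin under its centre
- wrench: open-ended wrench, 32 x 158 x 8 mm, lying flat, bystander; origin under its centre, long along its y
- elbow: brass pipe elbow, 57 x 56 x 24 mm, bystander; origin under its centre
- tape: roll of masking tape, 100 mm across, 24 mm high, lying flat, bystander; origin under its centre

How it is judged (in metres and radians):
On the way, in this order (a step that is already met when the one before it is completed fails the run):
1. the crank's socket is fully down on the square end of the screw, within 5 mm of the collar (z of crank in the frame of screw_end below -0.025 m and horizontal distance between crank and screw_end below 0.004 m and angle between crank's own z axis and vertical below 0.15 rad), for 0.2 s.
2. with the crank on, the bearing is wound home (within 1 mm of its shoulder) and the foot bears on it with more than 300 N (z of bearing in the frame of press below 0.032 m and contact force between foot and bearing above 300 N and horizontal distance between crank and screw_end below 0.006 m), for 0.2 s.
At the end, for the whole second after the job is handed in: The bearing is within 1 mm of its shoulder (flush with the hub's rim); the crank, off the screw and released, stands at rest on its block on the bench, within 6 mm of the surface, tilted less than 0.1 rad, its socket more than 120 mm from the press's axis (z of bearing in the frame of press below 0.032 m and height (world z) of crank below 0.006 m and angle between crank's own z axis and vertical below 0.1 rad and horizontal distance between crank and press above 0.12 m and linear speed of crank below 0.02 m/s); the robot touches nothing.
It fails at once if the crank is forced: it bears with more than 80 N on the end of the square while the socket has not yet slipped over it (z of crank in the frame of screw_end above -0.0035 m and contact force between crank and press above 80 N).
It fails at once if the screw is strained: the foot presses on the bearing with more than 1000 N (contact force between foot and bearing above 1000 N).
It fails at once if another thing on the bench is shifted by more than 30 mm (distance of any of jar, tin, pliers, carton, wrench, elbow, tape from where it was at the start of the episode above 0.03 m).
It also fails if it takes over 72 s, if anything falls off the work surface, if the arm or the gripper's body presses on something with over 40 N, if the wrist force passes 120 N, or if a joint passes its speed limit or range.

## Working session

There is one attempt and no reset: what is moved stays moved. The work goes in short steps, Python scripts to look and compute and a tool call to move; the robot and the scene stay as the last step left them, time stands still between calls to the robot, and variables do not carry over. Pictures are saved under pics/ and viewed, at most 12 in all, crops included, and the job is handed in when it is done.

```bash
ls; mkdir -p pics
```

Run:
```python
from plant import r, eyes
import cv2,numpy as np
s=r.sense();print(s['time'],s['ee_pos'],s['orientation'])
for n in("scene","top"):
    im=eyes.grab_frame(n);cv2.imwrite(f"pics/{n}0.png",im[:,:,::-1]);c=eyes.camera_info(n);print(n,np.round(c['intrinsics'],1).tolist(),np.round(c['T'],4).tolist())
print(eyes.camera_info("wrist"))
```

```text
pics
plant.py
0.0 [ 0.26049694 -0.6760749   0.23038542] [[ 9.33107547e-01  3.59596745e-01 -6.98150191e-04]
 [ 3.59597395e-01 -9.33106481e-01  1.41766871e-03]
 [-1.41659415e-04 -1.57389036e-03 -9.99998751e-01]]
scene [[393.4, 0.0, 281.8], [0.0, 393.4, 206.4], [0.0, 0.0, 1.0]] [[0.8497, -0.2455, 0.4666, 0.0964], [-0.5272, -0.3845, 0.7578, -0.5671], [-0.0067, -0.8899, -0.4561, 0.5397], [0.0, 0.0, 0.0, 1.0]]
top [[525.7, 0.0, 269.3], [0.0, 525.7, 212.2], [0.0, 0.0, 1.0]] [[0.0055, -0.9869, 0.1611, 0.3215], [-0.9998, -0.0082, -0.016, 0.0878], [0.0171, -0.161, -0.9868, 1.2137], [0.0, 0.0, 0.0, 1.0]]
{'intrinsics': array([[337.96285866,   0.        , 275.95777579],
       [  0.        , 337.96285866, 212.08775406],
       [  0.        ,   0.        ,   1.        ]]), 'T_tool_cam': array([[ 1.08800576e-03, -9.47181936e-01, -3.20694866e-01,
         8.25465474e-02],
       [ 9.99999389e-01,  1.09310544e-03,  1.64129144e-04,
        -8.18802530e-05],
       [ 1.95093141e-04, -3.20694849e-01,  9.47182546e-01,
        -1.41979204e-01],
       [ 0.00000000e+00,  0.00000000e+00,  0.00000000e+00,
         1.00000000e+00]])}
```

View pics/scene0.png

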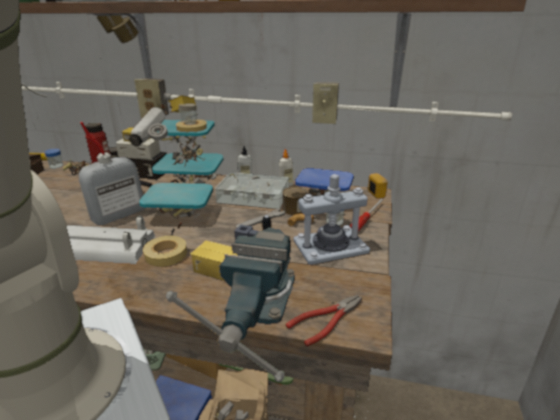

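View pics/top0.png

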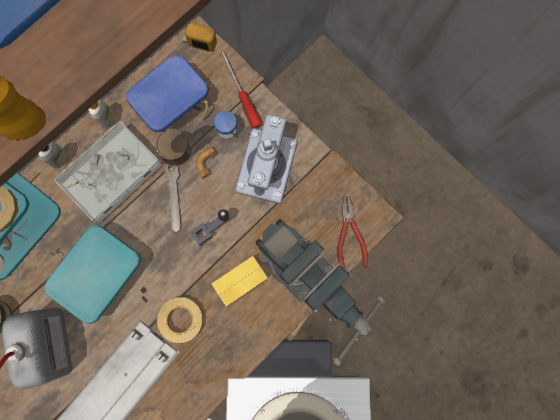

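Scene: the press is at (333,225), with the vise in front of it. Top: crank block at about (202,232), grip at (223,215), press screw at about (267,147), jar at (225,123), elbow at (205,162), wrench at (174,200). I'll enlarge that area and compute rough positions.

Create h.py:
```python
from plant import r, eyes
import cv2,numpy as np
def ray(n,u,v,pose=None):
    c=eyes.camera_info(n);K=c['intrinsics']
    if n=="wrist":
        W=np.eye(4);W[:3,:3]=pose[1];W[:3,3]=pose[0];T=W@c['T_tool_cam']
    else:T=c['T']
    d=T[:3,:3]@np.linalg.solve(K,[u,v,1.]);return T[:3,3],d/np.linalg.norm(d)
def onz(n,u,v,z,pose=None):
    o,d=ray(n,u,v,pose);return o+d*(z-o[2])/d[2]
def proj(n,P,pose=None):
    c=eyes.camera_info(n);K=c['intrinsics']
    if n=="wrist":
        W=np.eye(4);W[:3,:3]=pose[1];W[:3,3]=pose[0];T=W@c['T_tool_cam']
    else:T=c['T']
    p=T[:3,:3].T@(np.array(P)-T[:3,3]);q=K@p;return q[:2]/q[2]
def grab(fn):
    s=r.sense();p=(np.array(s['ee_pos']),np.array(s['orientation']))
    im=eyes.grab_frame("wrist");cv2.imwrite(fn,im[:,:,::-1]);np.savez(fn[:-4],p=p[0],R=p[1]);return im,p
```

Run:
```python
from h import *
im=cv2.imread("pics/top0.png")[95:265,165:315];cv2.imwrite("pics/c0.png",cv2.resize(im,None,fx=3.5,fy=3.5,interpolation=cv2.INTER_CUBIC))
for a in[(202,232,.034),(223,215,.081),(267,145,.193),(355,230,0),(300,250,.15)]:print(a,onz("top",*a))
```

```text
(202, 232, 0.034) [0.46758753 0.22016127 0.034     ]
(223, 215, 0.081) [0.49939727 0.17021846 0.081     ]
(267, 145, 0.193) [0.62488677 0.07659724 0.193     ]
(355, 230, 0) [ 0.47922431 -0.13212107  0.        ]
(300, 250, 0.15) [0.41797878 0.00781051 0.15      ]
```

View pics/c0.png

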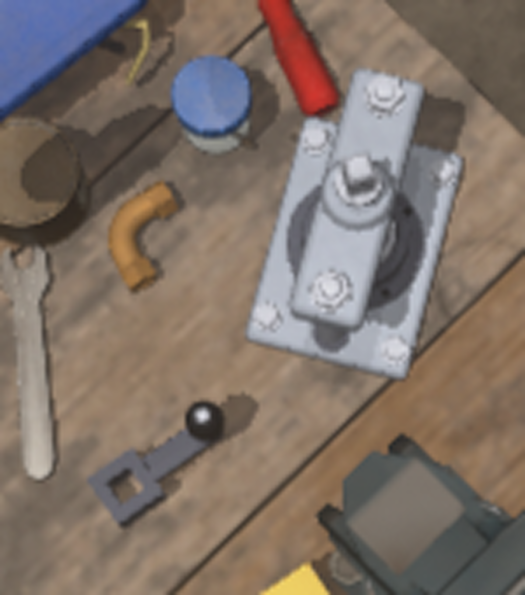

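The block is at crop (125,488), with the grip to its upper right at (205,420). The square end is at crop (358,172). The crank points at about -57° and the square is turned. I'll swing round over the vise, turning the tool to line up with the crank.

Units first: shifts go in shares of 75 cm and turns go in shares of 120 degrees. So 0.48 m / 0.75 = 0.64, -0.18 m / 0.75 = -0.24, -102 degrees / 120 = -0.85.

Request:
shift_gripper --increments '[[[0,0,-0.0833,0.08,-0.04,-0.04,0.085],[0,0,-0.1667,0.1467,-0.08,-0.08,0.085],[0,0,-0.25,0.2133,-0.12,-0.1333,0.085],[0,0,-0.3333,0.28,-0.16,-0.16,0.085],[0,0,-0.4167,0.3467,-0.2,-0.16,0.085],[0,0,-0.5,0.4133,-0.24,-0.16,0.085],[0,0,-0.5833,0.48,-0.2667,-0.16,0.085],[0,0,-0.6667,0.5467,-0.2933,-0.16,0.085],[0,0,-0.75,0.6,-0.3333,-0.16,0.085],[0,0,-0.85,0.64,-0.4,-0.16,0.085]]]'

```text
time: 1.35
ee_pos: [0.6017, -0.2231, 0.3503]
orientation: [[-0.531, 0.847, -0.001], [0.847, 0.531, 0.001], [0.001, -0.0, -1.0]]
contact_force: [0.7, 0.4, -0.3]
opening: 0.085
gripper_force: 0.0
```

To row units: 0.396 m / 0.75 = 0.528, 0.13 m / 0.75 = 0.1733.

Request:
shift_gripper --increments '[[[0,0,0,0.0733,0.0267,0,0.085],[0,0,0,0.1467,0.0533,0,0.085],[0,0,0,0.2267,0.0733,0,0.085],[0,0,0,0.3067,0.1,0.0267,0.085],[0,0,0,0.3867,0.1267,0.0533,0.085],[0,0,0,0.4667,0.1533,0.08,0.085],[0,0,0,0.528,0.1733,0.0933,0.085],[0,0,0,0.528,0.1733,0.0933,0.085],[0,0,0,0.528,0.1733,0.0933,0.085]]]'

```text
time: 2.48
ee_pos: [0.5024, 0.1807, 0.281]
orientation: [[-0.528, 0.849, -0.001], [0.849, 0.528, -0.001], [-0.0, -0.001, -1.0]]
contact_force: [0.4, -0.4, 0.2]
opening: 0.085
gripper_force: 0.0
```

Run:
```python
from h import *
im,p=grab("pics/w1.png");print(p)
```

```text
(array([0.50236679, 0.18066266, 0.28099232]), array([[-5.27610141e-01,  8.49486406e-01, -6.20459200e-04],
       [ 8.49486586e-01,  5.27609728e-01, -7.18019672e-04],
       [-2.82587641e-04, -9.05906227e-04, -9.99999550e-01]]))
```

View pics/w1.png

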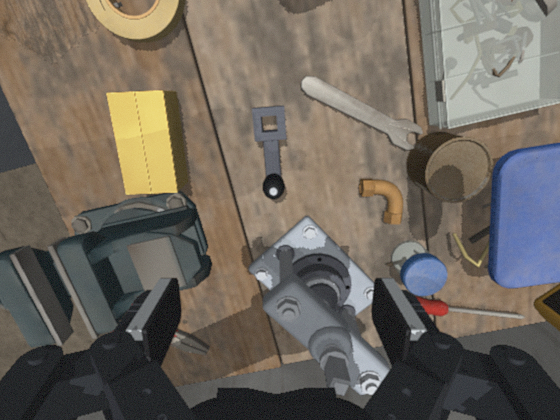

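The wrist view shows the crank block at (269,123) and grip at (274,186), with the press screw end at about (337,365). Next I'll measure the crank precisely with a mask.

Run:
```python
from h import *
d=np.load("pics/w1.npz");p=(d['p'],d['R']);im=cv2.imread("pics/w1.png").astype(int)
x0,y0,x1,y1=240,95,305,205
c=im[y0:y1,x0:x1];m=((c[:,:,2]-c[:,:,0]<14)&(c.max(2)<125)).astype(np.uint8)
n,l,s,ce=cv2.connectedComponentsWithStats(m);k=1+np.argmax(s[1:,4]);m=(l==k).astype(np.uint8)
print(s[k])
w=[(r_+y0,np.where(m[r_])[0].min()+x0,np.where(m[r_])[0].max()+x0,int(m[r_].sum())) for r_ in range(0,m.shape[0],4) if m[r_].any()]
print(w)
b=m.copy();b[45:]=0  # block
b=cv2.morphologyEx(b,cv2.MORPH_CLOSE,np.ones((3,3)))
ct,h=cv2.findContours(b,cv2.RETR_CCOMP,cv2.CHAIN_APPROX_NONE)
for q,hh in zip(ct,h[0]):
    if cv2.contourArea(q)>60:
        R=cv2.minAreaRect(q);u=np.array(R[0])+(x0,y0);print(R,u,onz("wrist",*u,.034,p),hh)
g=c.max(2)<60;ys,xs=np.where(g);print("grip px",xs.mean()+x0,ys.mean()+y0,onz("wrist",xs.mean()+x0,ys.mean()+y0,.06,p))
```

```text
[  11   10   36   95 1757]
[(107, np.int64(258), np.int64(283), 26), (111, np.int64(251), np.int64(284), 29), (115, np.int64(252), np.int64(284), 31), (119, np.int64(252), np.int64(285), 20), (123, np.int64(253), np.int64(284), 18), (127, np.int64(253), np.int64(285), 17), (131, np.int64(254), np.int64(285), 31), (135, np.int64(254), np.int64(285), 32), (139, np.int64(255), np.int64(285), 31), (143, np.int64(263), np.int64(278), 16), (147, np.int64(263), np.int64(278), 16), (151, np.int64(264), np.int64(279), 16), (155, np.int64(264), np.int64(279), 16), (159, np.int64(265), np.int64(279), 15), (163, np.int64(265), np.int64(279), 15), (167, np.int64(265), np.int64(280), 16), (171, np.int64(266), np.int64(280), 15), (175, np.int64(266), np.int64(280), 15), (179, np.int64(265), np.int64(281), 17), (183, np.int64(263), np.int64(282), 20), (187, np.int64(263), np.int64(284), 21), (191, np.int64(264), np.int64(282), 10), (195, np.int64(266), np.int64(280), 12), (199, np.int64(274), np.int64(274), 1)]
((28.60344696044922, 28.241382598876953), (34.13169860839844, 33.3842887878418), 85.2363510131836) [268.60344696 123.2413826 ] [0.46595607 0.22345841 0.034     ] [-1 -1  1 -1]
((29.0, 27.5), (16.0, 15.0), 0.0) [269.  122.5] [0.46591258 0.22437546 0.034     ] [-1 -1 -1  0]
grip px 273.1444141689373 183.3623978201635 [0.50329323 0.17316817 0.06      ]
```

The crank yaw is -53.6°, and block-to-arm and block-to-grip agree (63 mm measured against 65 nominal). Block centre is (0.466, 0.2237). Next I descend, grip and lift.

To row units: 0.275 m / 0.75 = 0.3667, 0.255 m / 0.75 = 0.34, -4.5 degrees / 120 = -0.0375.

Request:
shift_gripper --increments '[[[0,0,-0.0375,0.04,-0.0053,0.0667,0.085],[0,0,-0.0375,0.0743,-0.0109,0.1467,0.085],[0,0,-0.0375,0.0743,-0.0109,0.2267,0.085],[0,0,-0.0375,0.0743,-0.0109,0.2933,0.085],[0,0,-0.0375,0.0743,-0.0109,0.34,0.085],[0,0,-0.0375,0.0743,-0.0109,0.3667,0.085],[0,0,-0.0375,0.0743,-0.0109,0.3667,0.085],[0,0,-0.0375,0.0743,-0.0109,0.3667,0.03],[0,0,-0.0375,0.0743,-0.0109,0.3667,0.03],[0,0,-0.0375,0.0743,-0.0109,0.3667,0.03]]]' --grip_n 60

```text
time: 3.78
ee_pos: [0.4666, 0.2238, 0.0073]
orientation: [[-0.592, 0.806, 0.001], [0.806, 0.592, 0.0], [-0.001, 0.001, -1.0]]
contact_force: [1.7, -0.1, 7.5]
opening: 0.035
gripper_force: 59.1
```

Request:
shift_gripper --increments '[[[0,0,0,0,0,0,0.03],[0,0,0,0,0,0,0.03],[0,0,0,0,0,0,0.03]]]'

```text
time: 4.15
ee_pos: [0.4666, 0.2239, 0.0073]
orientation: [[-0.592, 0.806, 0.002], [0.806, 0.592, 0.0], [-0.001, 0.001, -1.0]]
contact_force: [-0.3, -1.2, 8.1]
opening: 0.0352
gripper_force: 59.6
```

To row units: -0.282 m / 0.75 = -0.376, -0.25 m / 0.75 = -0.3333.

Request:
shift_gripper --increments '[[[0,0,0,0,0,-0.04,0.03],[0,0,0,0,0,-0.1067,0.03],[0,0,0,0,0,-0.1867,0.03],[0,0,0,0,0,-0.2667,0.03],[0,0,0,-0.04,0.0067,-0.3333,0.03],[0,0,0,-0.1067,0.016,-0.3387,0.03],[0,0,0,-0.1733,0.0267,-0.3387,0.03],[0,0,0,-0.24,0.036,-0.3387,0.03],[0,0,0,-0.3067,0.0453,-0.3387,0.03],[0,0,0,-0.376,0.0547,-0.3387,0.03]]]'

```text
time: 5.4
ee_pos: [0.6662, 0.0195, 0.26]
orientation: [[-0.592, 0.806, -0.001], [0.806, 0.592, -0.0], [0.0, -0.001, -1.0]]
contact_force: [0.1, 0.3, -5.4]
opening: 0.0352
gripper_force: 62.4
```

Request:
shift_gripper --increments '[[[0,0,0,0,0,0,0.03],[0,0,0,0,0,0,0.03],[0,0,0,0,0,0,0.03]]]'

```text
time: 5.78
ee_pos: [0.6651, 0.0224, 0.2604]
orientation: [[-0.594, 0.805, -0.001], [0.805, 0.594, 0.0], [0.001, -0.0, -1.0]]
contact_force: [-0.4, 0.1, -4.2]
opening: 0.0349
gripper_force: 62.3
```

Run:
```python
from h import *
im,p=grab("pics/w2.png")
```

```text
(no output)
```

View pics/w2.png

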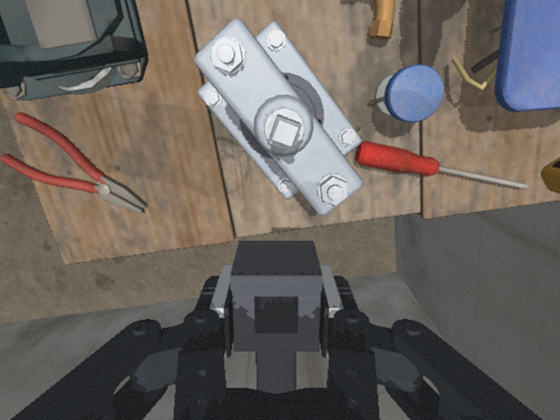

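The square end is at about (285,130), slightly rotated. The held block is at (275,320), square in the fingers, with its hole at (276,314). I'll zoom in on both to measure them.

Run:
```python
import cv2,numpy as np
im=cv2.imread("pics/w2.png")
a=cv2.resize(im[95:165,250:320],None,fx=8,fy=8,interpolation=cv2.INTER_CUBIC)
b=cv2.resize(im[230:370,205:345],None,fx=4,fy=4,interpolation=cv2.INTER_CUBIC)
b=np.clip(b.astype(int)*2,0,255).astype(np.uint8)
o=cv2.resize(np.hstack([a,b]),(800,400));cv2.imwrite("pics/c2.png",o)
```

```text
(no output)
```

View pics/c2.png

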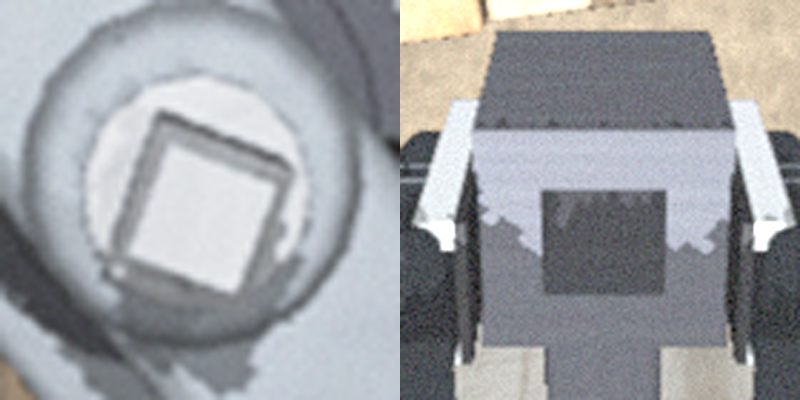

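Left half: the square's top-face corners are at crop (170,140), (278,182), (236,293) and (130,240), so it is turned about 21° clockwise from the block. Right half: the hole corners are at (542..666, 190..295) and the block top at (475..733, 128..346).

Run:
```python
from h import *
d=np.load("pics/w2.npz");p=(d['p'],d['R'])
f=400/70;C=[(170,140),(278,182),(236,293),(130,240)]
P=np.array([onz("wrist",250+a/f,95+b/f,.193,p) for a,b in C]);print("sides",np.linalg.norm(P-np.roll(P,1,0),axis=1));s=P.mean(0)
e=P[1]-P[0];e2=P[2]-P[3];L=p[1].T;print("ang tool",[np.degrees(np.arctan2(-(L@q)[0],(L@q)[1])) for q in(e,e2)],[np.degrees(np.arctan2((L@q)[1],(L@q)[0])) for q in(P[0]-P[3],P[1]-P[2])])
I=(np.zeros(3),np.eye(3));g=400/140
for nm,B in(("hole",[(542,190),(666,190),(666,295),(542,295)]),("face",[(474,128),(734,128),(729,346),(481,346)])):
    Q=np.array([onz("wrist",205+(a-400)/g,230+b/g,-.0267,I) for a,b in B]);print(nm,Q.mean(0),np.linalg.norm(Q-np.roll(Q,1,0),axis=1))
print("screw",s,"in tool",L@(s-p[0]),p[0])
print("top cam",onz("top",267.3,144.1,.193))
```

```text
sides [0.01111794 0.01218198 0.01235247 0.01266568]
ang tool [np.float64(20.504789204534468), np.float64(26.1205244970578)] [np.float64(22.252345233398717), np.float64(20.11576542447738)]
hole [-2.09018099e-05  1.96339613e-04 -2.67000000e-02] [0.01738403 0.01707722 0.01738585 0.01779382]
face [ 0.0002999   0.00027011 -0.0267    ] [0.03598277 0.03497536 0.03599469 0.03632812]
screw [0.6325182  0.07637507 0.193     ] in tool [0.06275613 0.00584779 0.06739815] [0.66511839 0.02238651 0.26036098]
top cam [0.62676479 0.07600595 0.193     ]
```

The hole is centred in the tool to 0.3 mm. The square is 62.8 mm along tool x and 5.8 mm along tool y from the TCP, turned by about 21°. I'll align above it.

To row units: 0.0628 m / 0.75 = 0.0837, 0.045 m / 0.75 = 0.06, 21 degrees / 120 = 0.175.

Request:
shift_gripper --increments '[[[0,0,0.0833,0.04,0.004,0,0.03],[0,0,0.175,0.0837,0.0077,0.0133,0.03],[0,0,0.175,0.0837,0.0077,0.04,0.03],[0,0,0.175,0.0837,0.0077,0.06,0.03],[0,0,0.175,0.0837,0.0077,0.06,0.03],[0,0,0.175,0.0837,0.0077,0.06,0.03],[0,0,0.175,0.0837,0.0077,0.06,0.03],[0,0,0.175,0.0837,0.0077,0.06,0.03]]]'

```text
time: 6.82
ee_pos: [0.6339, 0.075, 0.2157]
orientation: [[-0.264, 0.965, 0.001], [0.965, 0.264, 0.0], [-0.0, 0.001, -1.0]]
contact_force: [0.4, 0.1, -4.0]
opening: 0.0346
gripper_force: 62.1
```

```bash
python3 - <<'E'
from h import *
s=r.sense();print(s['ee_pos'],s['contact_force'],s['ft_torque']);e=np.array([.6325,.0764,.193])-s['ee_pos'];print(np.array(s['orientation']).T@e)
im,p=grab("pics/w3.png")
a=cv2.imread("pics/w3.png")[150:420,140:420];a=np.clip(cv2.resize(a,None,fx=2,fy=2,interpolation=cv2.INTER_CUBIC).astype(int)*3//2,0,255);cv2.imwrite("pics/c3.png",a)
E
```

```text
[0.63387127 0.07502394 0.21571343] [ 0.42586437  0.11495321 -4.03284695] [ 0.08400579 -0.02750687  0.04535229]
[ 0.00169058 -0.00097652  0.0227126 ][ WARN:0@0.613] global loadsave.cpp:1063 imwrite_ Unsupported depth image for selected encoder is fallbacked to CV_8U.
```

View pics/c3.png

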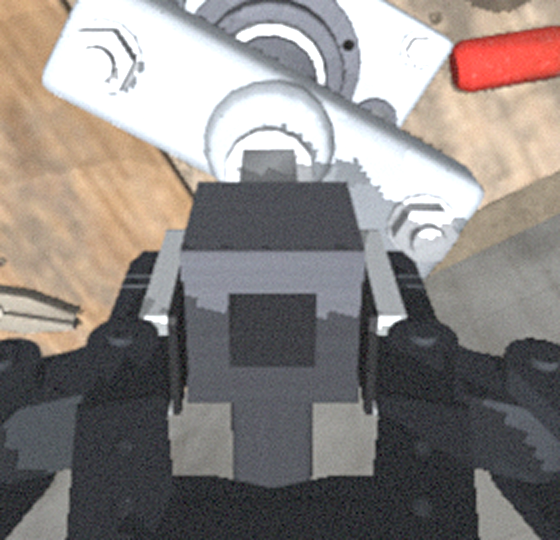

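The square's visible far face sits at crop (243..297, 150), parallel to and nearly centred on the block, so angle and y are good. I'll correct 1.7 mm along x and start a gentle descent.

To row units: 0.021 m / 0.75 = 0.028, 0.0017 m / 0.75 = 0.0023.

Request:
shift_gripper --increments '[[[0,0,0,0.0023,-0.0011,0.0053,0.03],[0,0,0,0.0023,-0.0011,0.0107,0.03],[0,0,0,0.0023,-0.0011,0.0147,0.03],[0,0,0,0.0023,-0.0011,0.0173,0.03],[0,0,0,0.0023,-0.0011,0.02,0.03],[0,0,0,0.0023,-0.0011,0.0227,0.03],[0,0,0,0.0023,-0.0011,0.0253,0.03],[0,0,0,0.0023,-0.0011,0.028,0.03],[0,0,0,0.0023,-0.0011,0.028,0.03]]]'

```text
time: 8.0
ee_pos: [0.6323, 0.0765, 0.1941]
orientation: [[-0.264, 0.964, -0.0], [0.964, 0.264, -0.0], [0.0, -0.0, -1.0]]
contact_force: [0.1, 0.0, -4.6]
opening: 0.0351
gripper_force: 62.3
```

There's no resistance with the underside about 6 mm below the end, so I'll continue down.

To row units: 0.02 m / 0.75 = 0.0267, 0.018 m / 0.75 = 0.024.

Request:
shift_gripper --increments '[[[0,0,0,0,0,0.004,0.03],[0,0,0,0,0,0.008,0.03],[0,0,0,0,0,0.012,0.03],[0,0,0,0,0,0.016,0.03],[0,0,0,0,0,0.02,0.03],[0,0,0,0,0,0.024,0.03],[0,0,0,0,0,0.0267,0.03],[0,0,0,0,0,0.0267,0.03]]]'

```text
time: 9.0
ee_pos: [0.6323, 0.0766, 0.1741]
orientation: [[-0.264, 0.964, -0.0], [0.964, 0.264, 0.0], [0.0, -0.0, -1.0]]
contact_force: [-0.1, -0.3, -4.0]
opening: 0.0352
gripper_force: 62.3
```

To row units: 0.006 m / 0.75 = 0.008, 0.005 m / 0.75 = 0.0067.

Request:
shift_gripper --increments '[[[0,0,0,0,0,0.0027,0.03],[0,0,0,0,0,0.004,0.03],[0,0,0,0,0,0.0053,0.03],[0,0,0,0,0,0.0067,0.03],[0,0,0,0,0,0.008,0.03],[0,0,0,0,0,0.008,0.03]]]'

```text
time: 9.75
ee_pos: [0.6337, 0.0771, 0.1713]
orientation: [[-0.264, 0.964, 0.004], [0.965, 0.264, -0.0], [-0.001, 0.004, -1.0]]
contact_force: [-4.2, -1.3, 19.7]
opening: 0.0351
gripper_force: 65.5
```

It's seated on the collar, with contact at 0.171 against 0.170 expected. Next: release, rise, slide along the arm to the grip and close on it.

To row units: -0.065 m / 0.75 = -0.0867, -0.003 m / 0.75 = -0.004.

Request:
shift_gripper --increments '[[[0,0,0,0,0,-0.0027,0.03],[0,0,0,0,0,-0.004,0.085],[0,0,0,0,0,-0.004,0.085],[0,0,0,0,0,-0.004,0.085],[0,0,0,0,0,-0.004,0.085],[0,0,0,0,0,-0.0267,0.085],[0,0,0,0,0,-0.0507,0.085],[0,0,0,-0.04,0,-0.0507,0.085],[0,0,0,-0.0867,0,-0.0507,0.085],[0,0,0,-0.0867,0,-0.0507,0.085]]]' --grip_n 40

```text
time: 11.0
ee_pos: [0.6505, 0.0102, 0.2075]
orientation: [[-0.259, 0.966, 0.001], [0.966, 0.259, -0.002], [-0.002, 0.001, -1.0]]
contact_force: [-0.8, 0.9, 0.3]
opening: 0.0848
gripper_force: 0.0
```

```bash
python3 - <<'E'
from h import *
s=r.sense();print(s['opening'],s['joints'])
im,p=grab("pics/w4.png")
E
```

```text
0.08479890117631302 [ 13.04448751  33.17364118 -29.10643178 102.02864033  20.46669367
  50.02571996 -10.37026185]
```

View pics/w4.png

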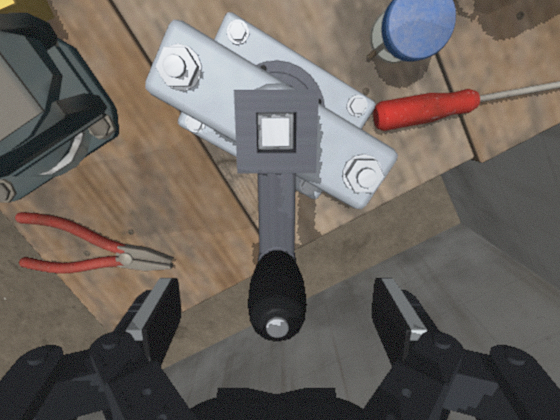

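The crank is fully down, with the square end visible through the hole at (276,131), and the grip stands between the open fingers at (277,290). I'll close on the grip.

Request:
shift_gripper --increments '[[[0,0,0,0,0,0,0.015],[0,0,0,0,0,0,0.015],[0,0,0,0,0,0,0.015],[0,0,0,0,0,0,0.015],[0,0,0,0,0,0,0.015],[0,0,0,0,0,0,0.015]]]' --grip_n 40

```text
time: 11.8
ee_pos: [0.6496, 0.0141, 0.2063]
orientation: [[-0.264, 0.964, 0.0], [0.964, 0.264, 0.0], [0.0, 0.0, -1.0]]
contact_force: [0.1, 0.1, 0.3]
opening: 0.0221
gripper_force: 39.1
```

To row units: 0.13 m / 0.75 = 0.1733, 0.1268 m / 0.75 = 0.1691.

Request:
shift_gripper --increments '[[[0,0,0,0.0043,-0.0268,0.0003,0.015],[0,0,0,0.0165,-0.0509,0.0005,0.015],[0,0,0,0.0357,-0.0701,0.0008,0.015],[0,0,0,0.0599,-0.0824,0.0011,0.015],[0,0,0,0.0867,-0.0867,0.0013,0.015],[0,0,0,0.1135,-0.0824,0.0016,0.015],[0,0,0,0.1376,-0.0701,0.0019,0.015],[0,0,0,0.1568,-0.0509,0.0021,0.015],[0,0,0,0.1691,-0.0268,0.0024,0.015],[0,0,0,0.1733,0,0.0027,0.015]]]'

```text
time: 13.05
ee_pos: [0.6139, 0.1398, 0.2044]
orientation: [[-0.265, 0.964, -0.003], [0.964, 0.265, -0.001], [-0.001, -0.003, -1.0]]
contact_force: [-5.0, -0.7, 5.3]
opening: 0.0219
gripper_force: 40.1
```

Create f.py:
```python
from h import *
s=r.sense();R=np.array(s['orientation']);q=R.T@(np.array(s['ee_pos'])-[.6325,.0765,0]);F=R.T@s['contact_force'];a=np.arctan2(-q[1],-q[0])
t=np.array([np.sin(a),-np.cos(a)])
print("phi",np.degrees(a).round(1),"rad",np.hypot(*q[:2]).round(4),"drag",(-F[:2]@t).round(2),"radial",(F[:2]@q[:2]/np.hypot(*q[:2])).round(2),"Fz",F[2].round(2),s['time'])
```

```bash
python3 f.py
```

```text
phi 178.4 rad 0.0659 drag 4.98 radial 0.75 Fz -5.24 13.05
```

Drag is 5 N, so the screw is still free and another half turn is safe, because the bearing has at least 2 mm to travel after contact.

To row units: -0.13 m / 0.75 = -0.1733, -0.1268 m / 0.75 = -0.1691.

Request:
shift_gripper --increments '[[[0,0,0,-0.0043,0.0268,0,0.015],[0,0,0,-0.0165,0.0509,0.0003,0.015],[0,0,0,-0.0357,0.0701,0.0005,0.015],[0,0,0,-0.0599,0.0824,0.0008,0.015],[0,0,0,-0.0867,0.0867,0.0011,0.015],[0,0,0,-0.1135,0.0824,0.0013,0.015],[0,0,0,-0.1376,0.0701,0.0016,0.015],[0,0,0,-0.1568,0.0509,0.0019,0.015],[0,0,0,-0.1691,0.0268,0.0021,0.015],[0,0,0,-0.1733,0,0.0027,0.015]]]'

```text
time: 14.3
ee_pos: [0.6517, 0.0146, 0.2027]
orientation: [[-0.264, 0.964, 0.005], [0.964, 0.264, 0.003], [0.001, 0.006, -1.0]]
contact_force: [7.0, 4.2, -3.6]
opening: 0.0218
gripper_force: 39.7
```

```bash
python3 f.py
```

```text
phi -3.0 rad 0.0646 drag 7.96 radial -1.81 Fz 3.67 14.3
```

Drag is 8 N, which is ambiguous. I'll check it with a small slow step.

To row units: -0.0222 m / 0.75 = -0.0296, -0.0168 m / 0.75 = -0.0224.

Request:
shift_gripper --increments '[[[0,0,0,0.0003,-0.0076,0,0.015],[0,0,0,0.0013,-0.0151,0,0.015],[0,0,0,0.0029,-0.0224,0,0.015],[0,0,0,0.0052,-0.0296,0,0.015]]]'

```text
time: 14.8
ee_pos: [0.6294, 0.0121, 0.2027]
orientation: [[-0.264, 0.964, 0.005], [0.964, 0.264, 0.001], [-0.0, 0.005, -1.0]]
contact_force: [7.1, 1.1, -2.7]
opening: 0.0221
gripper_force: 39.7
```

```bash
python3 f.py
```

```text
phi 17.3 rad 0.0642 drag 7.1 radial -1.36 Fz 2.77 14.8
```

Request:
shift_gripper --increments '[[[0,0,0,0.0056,-0.0124,0.0001,0.015],[0,0,0,0.0132,-0.0237,0.0003,0.015],[0,0,0,0.0224,-0.0337,0.0004,0.015],[0,0,0,0.0331,-0.0423,0.0005,0.015],[0,0,0,0.0448,-0.0489,0.0007,0.015]]]'

```text
time: 15.42
ee_pos: [0.5846, 0.0328, 0.2021]
orientation: [[-0.263, 0.965, 0.003], [0.965, 0.263, -0.002], [-0.002, 0.003, -1.0]]
contact_force: [5.8, -3.8, -1.3]
opening: 0.022
gripper_force: 39.8
```

```bash
python3 f.py
```

```text
phi 62.3 rad 0.0646 drag 6.7 radial -1.62 Fz 1.31 15.425
```

To row units: 0.075 m / 0.75 = 0.1, 0.0675 m / 0.75 = 0.09.

Request:
shift_gripper --increments '[[[0,0,0,0.0128,-0.0048,0.0001,0.015],[0,0,0,0.0261,-0.0075,0.0003,0.015],[0,0,0,0.0397,-0.0081,0.0004,0.015],[0,0,0,0.0532,-0.0065,0.0005,0.015],[0,0,0,0.0663,-0.0029,0.0007,0.015],[0,0,0,0.0787,0.0027,0.0008,0.015],[0,0,0,0.09,0.0103,0.0009,0.015],[0,0,0,0.1,0.0195,0.0011,0.015]]]'

```text
time: 16.42
ee_pos: [0.5756, 0.1086, 0.2009]
orientation: [[-0.263, 0.965, -0.004], [0.965, 0.263, -0.004], [-0.003, -0.005, -1.0]]
contact_force: [-6.5, -5.0, 7.1]
opening: 0.0219
gripper_force: 40.6
```

```bash
python3 f.py
```

```text
phi 133.7 rad 0.0655 drag 7.49 radial 3.36 Fz -7.08 16.425
```

To row units: 0.0466 m / 0.75 = 0.0621, 0.0364 m / 0.75 = 0.0485.

Request:
shift_gripper --increments '[[[0,0,0,0.0085,0.0107,0,0.015],[0,0,0,0.0152,0.0224,0,0.015],[0,0,0,0.02,0.0352,0,0.015],[0,0,0,0.0227,0.0485,0,0.015],[0,0,0,0.0233,0.0621,0,0.015]]]'

```text
time: 17.05
ee_pos: [0.6153, 0.1395, 0.2006]
orientation: [[-0.265, 0.964, -0.005], [0.964, 0.265, -0.002], [-0.001, -0.005, -1.0]]
contact_force: [-7.3, 0.4, 5.2]
opening: 0.0221
gripper_force: 40.5
```

```bash
python3 f.py
```

```text
phi 179.1 rad 0.0652 drag 6.93 radial 2.37 Fz -5.17 17.05
```

To row units: 0.0516 m / 0.75 = 0.0688, 0.0452 m / 0.75 = 0.0603.

Request:
shift_gripper --increments '[[[0,0,0,-0.0016,0.0135,0.0001,0.015],[0,0,0,-0.0052,0.0265,0.0003,0.015],[0,0,0,-0.0108,0.0389,0.0004,0.015],[0,0,0,-0.0184,0.0503,0.0005,0.015],[0,0,0,-0.0276,0.0603,0.0007,0.015],[0,0,0,-0.0383,0.0688,0.0008,0.015]]]'

```text
time: 17.8
ee_pos: [0.6731, 0.1274, 0.2001]
orientation: [[-0.266, 0.964, -0.004], [0.964, 0.266, 0.001], [0.002, -0.003, -1.0]]
contact_force: [-5.1, 5.0, 3.4]
opening: 0.0222
gripper_force: 40.5
```

```bash
python3 f.py
```

```text
phi -126.6 rad 0.0648 drag 7.09 radial 0.84 Fz -3.39 17.8
```

To row units: -0.0585 m / 0.75 = -0.078, -0.0487 m / 0.75 = -0.0649.

Request:
shift_gripper --increments '[[[0,0,0,-0.0117,0.0067,0.0001,0.015],[0,0,0,-0.0245,0.0115,0.0003,0.015],[0,0,0,-0.0379,0.0141,0.0004,0.015],[0,0,0,-0.0515,0.0148,0.0005,0.015],[0,0,0,-0.0649,0.0132,0.0007,0.015],[0,0,0,-0.078,0.0096,0.0008,0.015]]]'

```text
time: 18.55
ee_pos: [0.697, 0.0742, 0.1997]
orientation: [[-0.266, 0.964, -0.0], [0.964, 0.266, 0.004], [0.004, 0.001, -1.0]]
contact_force: [-0.5, 8.2, -1.2]
opening: 0.0221
gripper_force: 39.8
```

```bash
python3 f.py
```

```text
phi -73.2 rad 0.0645 drag 8.16 radial -0.69 Fz 1.26 18.55
```

To row units: -0.0253 m / 0.75 = -0.0337, -0.0178 m / 0.75 = -0.0237.

Request:
shift_gripper --increments '[[[0,0,0,-0.0124,-0.0056,0.0001,0.015],[0,0,0,-0.0237,-0.0132,0.0003,0.015],[0,0,0,-0.0337,-0.0224,0.0004,0.015]]]'

```text
time: 18.92
ee_pos: [0.6888, 0.0456, 0.1995]
orientation: [[-0.266, 0.964, 0.003], [0.964, 0.266, 0.005], [0.004, 0.004, -1.0]]
contact_force: [2.4, 8.8, -4.4]
opening: 0.0225
gripper_force: 40.0
```

```bash
python3 f.py
```

```text
phi -46.7 rad 0.0642 drag 8.9 radial -1.99 Fz 4.43 18.925
```

To row units: -0.0168 m / 0.75 = -0.0224, -0.0114 m / 0.75 = -0.0152.

Request:
shift_gripper --increments '[[[0,0,0,-0.0085,-0.0107,0,0.015],[0,0,0,-0.0152,-0.0224,0,0.015]]]'

```text
time: 19.18
ee_pos: [0.6763, 0.0299, 0.1995]
orientation: [[-0.266, 0.964, 0.004], [0.964, 0.266, 0.005], [0.003, 0.005, -1.0]]
contact_force: [7.0, 8.1, -6.7]
opening: 0.0219
gripper_force: 40.2
```

```bash
python3 f.py
```

```text
phi -28.9 rad 0.0639 drag 10.67 radial -0.87 Fz 6.82 19.175
```

The drag is rising as it should when home (10.7 N, roughly 450 N on the foot). I'll go 9° more and hold.

To row units: -0.0096 m / 0.75 = -0.0128, -0.0047 m / 0.75 = -0.0063.

Request:
shift_gripper --increments '[[[0,0,0,-0.0024,-0.0063,0,0.015],[0,0,0,-0.0048,-0.0128,0,0.015]]]'

```text
time: 19.42
ee_pos: [0.6684, 0.0237, 0.1995]
orientation: [[-0.266, 0.964, 0.005], [0.964, 0.266, 0.004], [0.003, 0.006, -1.0]]
contact_force: [7.9, 7.6, -7.8]
opening: 0.0222
gripper_force: 40.3
```

```bash
python3 f.py
```

```text
phi -20.0 rad 0.0637 drag 10.78 radial -1.58 Fz 7.91 19.425
```

Request:
shift_gripper --increments '[[[0,0,0,0,0,0,0.015],[0,0,0,0,0,0,0.015],[0,0,0,0,0,0,0.015]]]'

```text
time: 19.8
ee_pos: [0.6683, 0.0234, 0.1994]
orientation: [[-0.266, 0.964, 0.004], [0.964, 0.266, 0.004], [0.002, 0.005, -1.0]]
contact_force: [7.9, 7.0, -7.0]
opening: 0.022
gripper_force: 40.4
```

```bash
python3 f.py
```

```text
phi -19.6 rad 0.0639 drag 10.48 radial -1.2 Fz 7.07 19.8
```

Units first: shifts go in shares of 75 cm and turns go in shares of 120 degrees. So -0.01 m / 0.75 = -0.0133, -0.005 m / 0.75 = -0.0067.

Request:
shift_gripper --increments '[[[0,0,0,-0.0013,-0.0067,0,0.015],[0,0,0,-0.0027,-0.0133,0,0.015],[0,0,0,-0.0027,-0.0133,0,0.015],[0,0,0,-0.0027,-0.0133,0,0.015]]]'

```text
time: 20.3
ee_pos: [0.6595, 0.0186, 0.1994]
orientation: [[-0.265, 0.964, 0.005], [0.964, 0.265, 0.003], [0.002, 0.006, -1.0]]
contact_force: [8.1, 6.1, -9.0]
opening: 0.0217
gripper_force: 40.5
```

```bash
python3 f.py
```

```text
phi -10.7 rad 0.0637 drag 9.93 radial -1.89 Fz 9.07 20.3
```

To row units: 0.0015 m / 0.75 = 0.002.

Request:
shift_gripper --increments '[[[0,0,0,0,0,0.002,0.015],[0,0,0,0,0,0.002,0.015]]]'

```text
time: 20.55
ee_pos: [0.6603, 0.0183, 0.1989]
orientation: [[-0.265, 0.964, 0.006], [0.964, 0.265, 0.003], [0.001, 0.007, -1.0]]
contact_force: [7.7, 4.7, -2.6]
opening: 0.0217
gripper_force: 40.8
```

```bash
python3 f.py
```

```text
phi -11.4 rad 0.0645 drag 8.96 radial -0.77 Fz 2.67 20.55
```

Request:
shift_gripper --increments '[[[0,0,0,-0.0004,-0.0067,0,0.015],[0,0,0,-0.0007,-0.0136,0,0.015]]]'

```text
time: 20.8
ee_pos: [0.6513, 0.0152, 0.199]
orientation: [[-0.265, 0.964, 0.008], [0.964, 0.265, 0.003], [0.001, 0.009, -1.0]]
contact_force: [10.6, 5.3, -3.6]
opening: 0.022
gripper_force: 40.9
```

```bash
python3 f.py
```

```text
phi -3.3 rad 0.064 drag 11.69 radial -1.67 Fz 3.71 20.8
```

Drag is now 11.7 N moving, against 8 N at the same spot a turn earlier. That puts the foot at roughly 500–650 N, so it's firm and home. I'll hold, let go, and slide back over the block.

To row units: 0.065 m / 0.75 = 0.0867, 0.0023 m / 0.75 = 0.0031.

Request:
shift_gripper --increments '[[[0,0,0,0,0,0,0.015],[0,0,0,0,0,0,0.015],[0,0,0,0,0,0,0.085],[0,0,0,0,0,0,0.085],[0,0,0,0,0,0,0.085],[0,0,0,0,0,0,0.085],[0,0,0,0.04,0.0013,0,0.085],[0,0,0,0.0867,0.0031,0,0.085],[0,0,0,0.0867,0.0031,0,0.085],[0,0,0,0.0867,0.0031,0,0.085]]]'

```text
time: 22.05
ee_pos: [0.6323, 0.0758, 0.1979]
orientation: [[-0.264, 0.965, -0.0], [0.965, 0.264, -0.001], [-0.001, -0.001, -1.0]]
contact_force: [0.5, -0.3, 0.3]
opening: 0.0853
gripper_force: 0.0
```

```bash
python3 - <<'E'
from h import *
s=r.sense();print(s['ee_pos'],s['opening'])
im,p=grab("pics/w5.png")
a=cv2.imread("pics/w5.png")[150:420,140:420];a=np.clip(cv2.resize(a,None,fx=2,fy=2,interpolation=cv2.INTER_CUBIC).astype(int)*3//2,0,255).astype(np.uint8);cv2.imwrite("pics/c5.png",a)
E
```

```text
[0.63228872 0.0758187  0.19789535] 0.08527418898315485
```

View pics/c5.png

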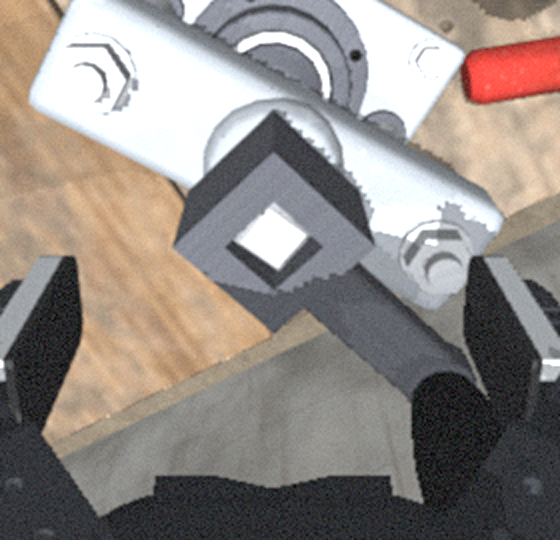

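The screw eased back after release and turned the crank about 45° CCW. The block is now a diamond centred at crop (273,245), with the arm toward the lower right. The square end still shows through, so it's still seated. I'll measure the angle, rise and turn with it.

Run:
```python
from h import *
d=np.load("pics/w5.npz");p=(d['p'],d['R']);B=[(272,152),(373,243),(276,308),(175,243)]
Q=np.array([p[1].T@(onz("wrist",140+a/2,150+b/2,.190,p)-p[0]) for a,b in B]);print(Q.round(4),Q.mean(0),np.linalg.norm(Q-np.roll(Q,1,0),axis=1))
for i,j in((0,1),(3,0)):
  e=Q[j]-Q[i];print(np.degrees(np.arctan2(e[1],e[0])))
```

```text
[[ 0.025  -0.      0.0079]
 [ 0.0008  0.0252  0.0079]
 [-0.0181  0.0011  0.0079]
 [ 0.0007 -0.0241  0.0079]] [0.00211599 0.00051718 0.00789323] [0.0342345  0.03493966 0.0305929  0.03143995]
133.9155262050663
44.79497516263239
```

Request:
shift_gripper --increments '[[[0,0,0,0,0,-0.04,0.085],[0,0,0,0,0,-0.0733,0.085],[0,0,-0.0833,0,0,-0.0733,0.085],[0,0,-0.1667,0,0,-0.0733,0.085],[0,0,-0.25,0,0,-0.0733,0.085],[0,0,-0.3333,0,0,-0.0733,0.085],[0,0,-0.375,0,0,-0.0733,0.085],[0,0,-0.375,0,0,-0.0733,0.085],[0,0,-0.375,0,0,-0.0733,0.085]]]'

```text
time: 23.22
ee_pos: [0.6325, 0.0757, 0.2528]
orientation: [[-0.867, 0.498, -0.0], [0.498, 0.867, -0.0], [0.0, -0.0, -1.0]]
contact_force: [-0.4, 0.2, 0.2]
opening: 0.0852
gripper_force: 0.0
```

```bash
python3 - <<'E'
from h import *
im,p=grab("pics/w6.png")
a=cv2.imread("pics/w6.png")[100:420,140:420];a=np.clip(cv2.resize(a,None,fx=2,fy=2,interpolation=cv2.INTER_CUBIC)[:600].astype(int)*3//2,0,255).astype(np.uint8);cv2.imwrite("pics/c6.png",a)
E
```

```text
(no output)
```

View pics/c6.png

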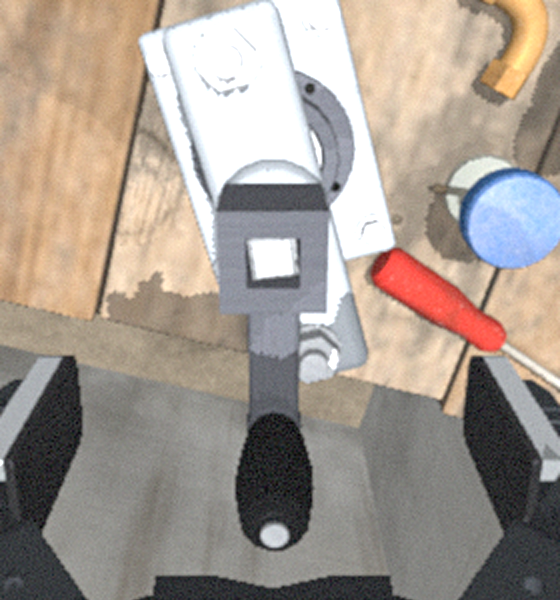

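The arm is now straight down the image, aligned. The block is at crop (272,260) and the grip at (274,480). I'll descend on the block, grip and lift.

To row units: 0.0885 m / 0.75 = 0.118, 0.08 m / 0.75 = 0.1067.

Request:
shift_gripper --increments '[[[0,0,0,0,0,0.04,0.085],[0,0,0,0,0,0.08,0.085],[0,0,0,0,0,0.1067,0.085],[0,0,0,0,0,0.118,0.085],[0,0,0,0,0,0.118,0.085],[0,0,0,0,0,0.118,0.03],[0,0,0,0,0,0.118,0.03],[0,0,0,0,0,0.118,0.03],[0,0,0,0,0,0.118,0.03],[0,0,0,0,0,0.118,0.03]]]' --grip_n 60

```text
time: 24.52
ee_pos: [0.6326, 0.0765, 0.1652]
orientation: [[-0.869, 0.495, 0.001], [0.495, 0.869, -0.0], [-0.001, 0.0, -1.0]]
contact_force: [-0.6, -0.3, 6.0]
opening: 0.0351
gripper_force: 60.1
```

Request:
shift_gripper --increments '[[[0,0,0,0,0,0,0.03],[0,0,0,0,0,-0.0053,0.03],[0,0,0,0,0,-0.0133,0.03],[0,0,0,0,0,-0.0213,0.03],[0,0,0,0,0,-0.0293,0.03]]]'

```text
time: 25.15
ee_pos: [0.6323, 0.0765, 0.187]
orientation: [[-0.869, 0.495, -0.0], [0.495, 0.869, -0.0], [0.0, -0.0, -1.0]]
contact_force: [-1.3, -1.3, -5.6]
opening: 0.0352
gripper_force: 61.7
```

It's free. I'll carry it back to its original clear spot at (0.466, 0.224), turning to the original heading.

To row units: 0.2174 m / 0.75 = 0.2899, -0.075 m / 0.75 = -0.1, 24 degrees / 120 = 0.2.

Request:
shift_gripper --increments '[[[0,0,0,0,0,-0.04,0.03],[0,0,0,0,0,-0.0933,0.03],[0,0,0.0417,0.0533,0.0133,-0.1,0.03],[0,0,0.0833,0.12,0.0267,-0.1,0.03],[0,0,0.125,0.1867,0.04,-0.1,0.03],[0,0,0.1667,0.2533,0.0533,-0.0933,0.03],[0,0,0.2,0.2899,0.0608,-0.0533,0.03],[0,0,0.2,0.2899,0.0608,0.0133,0.03],[0,0,0.2,0.2899,0.0608,0.08,0.03],[0,0,0.2,0.2899,0.0608,0.1333,0.03]]]'

```text
time: 26.4
ee_pos: [0.4663, 0.2245, 0.0857]
orientation: [[-0.592, 0.806, 0.001], [0.806, 0.592, 0.001], [0.0, 0.001, -1.0]]
contact_force: [0.7, 0.4, -4.5]
opening: 0.0347
gripper_force: 61.9
```

Request:
shift_gripper --increments '[[[0,0,0,0,0,0.04,0.03],[0,0,0,0,0,0.0667,0.03],[0,0,0,0,0,0.08,0.03],[0,0,0,0,0,0.0867,0.03],[0,0,0,0,0,0.0907,0.03],[0,0,0,0,0,0.0947,0.03],[0,0,0,0,0,0.0973,0.03],[0,0,0,0,0,0.0987,0.03]]]'

```text
time: 27.4
ee_pos: [0.4662, 0.2238, 0.0125]
orientation: [[-0.592, 0.806, 0.0], [0.806, 0.592, 0.0], [-0.0, 0.0, -1.0]]
contact_force: [0.4, -0.2, -5.1]
opening: 0.0348
gripper_force: 61.8
```

To row units: 0.0055 m / 0.75 = 0.0073, 0.005 m / 0.75 = 0.0067.

Request:
shift_gripper --increments '[[[0,0,0,0,0,0.0027,0.03],[0,0,0,0,0,0.004,0.03],[0,0,0,0,0,0.0053,0.03],[0,0,0,0,0,0.0067,0.03],[0,0,0,0,0,0.0073,0.03]]]'

```text
time: 28.02
ee_pos: [0.466, 0.2239, 0.0086]
orientation: [[-0.593, 0.806, 0.002], [0.806, 0.593, -0.0], [-0.001, 0.001, -1.0]]
contact_force: [-5.7, -2.6, 28.9]
opening: 0.035
gripper_force: 66.0
```

It's on the bench. I'll ease off, open and rise clear.

To row units: -0.23 m / 0.75 = -0.3067, -0.18 m / 0.75 = -0.24.

Request:
shift_gripper --increments '[[[0,0,0,0,0,-0.002,0.03],[0,0,0,0,0,-0.002,0.085],[0,0,0,0,0,-0.002,0.085],[0,0,0,0,0,-0.002,0.085],[0,0,0,0,0,-0.002,0.085],[0,0,0,0,0,-0.0267,0.085],[0,0,0,0,0,-0.0933,0.085],[0,0,0,0,0,-0.1733,0.085],[0,0,0,0,0,-0.24,0.085],[0,0,0,0,0,-0.3067,0.085]]]'

```text
time: 29.28
ee_pos: [0.4658, 0.2236, 0.2387]
orientation: [[-0.592, 0.806, -0.0], [0.806, 0.592, 0.0], [0.0, -0.0, -1.0]]
contact_force: [0.8, 0.7, 0.0]
opening: 0.0853
gripper_force: 0.0
```

```bash
python3 - <<'E'
from h import *
s=r.sense();print(s['contact_force'],s['opening'])
grab("pics/w7.png");im=eyes.grab_frame("top")[60:360,120:400];im=np.ascontiguousarray(im[:,:,::-1])
w=cv2.imread("pics/w7.png");cv2.imwrite("pics/c7.png",np.hstack([cv2.resize(w,(440,330)),cv2.resize(im,(308,330))]))
E
```

```text
[0.82049097 0.65040654 0.04406979] 0.08528685753014383
```

View pics/c7.png

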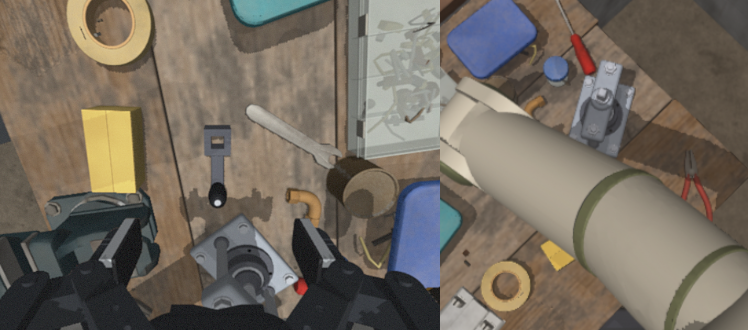

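The crank stands upright with its block at about (217,140), clear of the press, and the bystanders are where they were. The torque rise and spring-back both confirm the bearing is home and firm, so I'm handing in.

Request:
shift_gripper --increments '[[[0,0,0,0,0,0,0.085],[0,0,0,0,0,0,0.085],[0,0,0,0,0,0,0.085]]]'

```text
time: 29.75
ee_pos: [0.4656, 0.2237, 0.2358]
orientation: [[-0.593, 0.805, -0.002], [0.805, 0.593, -0.001], [0.001, -0.002, -1.0]]
contact_force: [0.8, -1.0, 0.2]
opening: 0.0851
gripper_force: 0.0
```

```bash
python3 -c "
from plant import r, eyes
print(r.close_job())"
```

```text
the job is handed in; nothing more can be done
None
```

The job is handed in at 29.75 s (no verdict was returned): the crank was fitted down to the collar, the screw wound firm (an estimated 500–650 N on the foot, judged from grip drag and spring-back since the bearing itself was never in view), and the crank taken off and stood upright on the bench about 0.22 m from the press, with the bystanders in view looking unmoved.

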